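Function-test the latching stop of the trimming station and re-arm it

ROBOT

A 6-joint arm with a two-finger parallel gripper is mounted at the origin on a cart in front of the work surface, level with it; the furniture and walls round the work are solid. World frame = base frame: x ahead of the robot, y to its left, z up, the work surface at z = 0. Lengths are in m, angles in rad, forces in N, time in s.
With the tool pointing down it reaches from about 0.2 to 0.875 m from the base axis. Payload 3.4 kg.
Tool frame: the origin (TCP) lies between the finger pads; the fingertips stand 25 mm ahead of it and the grasp point (between the pads) lies 6 mm ahead of it (r.nose_length is the z of the fingertips in the tool frame, in m); z points along the fingers, x is the direction in which the jaws open and shut, and the axes are right-handed (so a half turn about z gives the same grasp; the last joint's range is limited). The gripper opens to 94 mm and grips with 3 to 60 N. Pads are 16 mm wide; open, the fingers measure 119 mm over their backs; the gripper's body (75 mm by 177 mm) begins 78 mm behind the grasp point.
Start: joints at [1.109, 0.276, 1.505, -0, 1.361, -0.121], TCP at [0.192, 0.542, 0.23] pointing down, gripper open.
Joint ranges: [-2.89, 2.89], [-0.75, 2.08], [0.22, 2.7], [-1.18, 4.32], [0.11, 2.71], [-2.7, 2.7]. Speed limits (rad/s): [2.57, 2.57, 3.14, 3.14, 3.14, 3.14].

INTERFACE

Orientations are given as a unit quaternion [w, x, y, z].
In Python, from plant import r, gripper_to, inverse_kinematics, vision, models, telemetry gives the robot as it stands. Calls block until the motion is done:
- r.move_to(position, orientation): joint-space move of the TCP to a pose.
- r.move_l(position, rot=None, vel=0.15, guard=None): straight line of the TCP; rot=None keeps the orientation; vel is the mean speed in m/s. With guard (N) it stops when the force on the tool has changed by that much, and returns True; else False.
- r.movej(angles): joint-space move.
- gripper_to(opening, f_grip=None): finger opening in m; f_grip is the grip in N (None keeps the last); returns when the fingers have stopped.
- r.hold(seconds).
- inverse_kinematics(position, orientation): joint angles nearest the present ones, or None.
- vision.snapshot(name): name is "side" or "top"; returns the picture (384x512x3 uint8, red, green, blue); there is no depth.
- vision.get_calibration(name): a dict with "fx", "fy", "cx", "cy" (pixels), "position" and "orientation" of the camera in the world. Camera axes: x right, y down, z forward; pixel columns grow to the right and rows downward; lengths in m; the calibration is good to about 2 mm. A picture is of the moment at which its call begins. get_calibration takes no time and is no camera call.
A pose or a line that the arm cannot do raises r.PlanningError and nothing moves.
- r.sign_off(): hands the job in, once; it reports no verdict.
Trained networks look in the newest picture that a camera, given by its name, has taken for a name from the list of things; names that differ only in an ending like _2 or _b are one class to them, and where a whole thing is asked for, a point or a joint stands for the part that bears it (a point fixed in the world has none). Each returns a list of dicts, best first, with "score" (0 to 1); they miss things now and then, are a little off and sometimes report something else, mostly with a low value. They report only what shows in the picture. A call takes as long as a camera call.
- models.boxes_of(thing, camera): "at" ([x, y, z] in m, in world coordinates, good to about 4 mm: the middle of the surface that is visible of it).
- models.regions_of(thing, camera): "pixels" (384x512 bool, what is visible of it).
- models.mark_of(thing, camera): "at" ([x, y, z] in m, in world coordinates, good to about 4 mm: a listed point, or the origin of a listed thing).
Readings, each from a call of its own:
- telemetry.current_t(): time.
- telemetry.current_joints(): joint angles.
- telemetry.current_dq(): joint speeds.
- telemetry.current_joint_efforts(): joint torques, N m.
- telemetry.current_ee_pos(): TCP position.
- telemetry.current_tool_rot(): TCP orientation.
- telemetry.current_wrist_force(): force on the tool from outside, world axes, zero at the start.
- telemetry.current_torque(): the same for the moment, N m.
- telemetry.current_opening(): finger opening in m.
Only numpy, scipy, OpenCV 4.12 (cv2) and the standard library are available. Lean on these libraries where they do the work, as an engineer would, in place of code of your own. Each camera call takes 0.05 s, during which the arm holds its last target. There are 200 camera calls.

TASK

Do the start-of-shift stop test on the control box that carries the three-lobed mushroom stop, using only the fingertips or the outside of the fingers: press the lobed mushroom in until it latches and let go so that it stays down by itself, then twist it clockwise (seen from above) by pushing on a lobe until it springs back up, and finally press and let go the small round reset button on the same box. Do not grip or force anything, do not press the smooth round palm button on the other box, and leave the loose clamp blocks and the casting where they lie.

Things in the scene. Friction and masses are not known exactly. Their poses are not given: they have to be found in the camera images.
- stop_box: Grey control box on a screwed-down steel plate, 96 x 170 x 60 mm (x, y, z; the plate under it 208 mm along y, 8 mm thick); origin at the centre of its underside, z up, its top (lid) 60 mm above that. In its frame the axis of the lobed mushroom stop stands at (0, -40) mm and the axis of the reset button at (0, +40) mm. A cable gland and cable jut out 43 mm from its +x side, below 40 mm.
- stop_head (a point): Top centre of the black three-lobed mushroom stop, 45.5 mm above the lid when the stop is up; it goes down and turns with the head, z up. The head has a round domed core of 21.5 mm radius. Its three lobes point along the x axis of this point and 120 degrees to either side. Below the lobes there is only a collar on the lid, 31 mm wide and 12 mm high (39 mm wide in its lowest 4 mm).
- stop_lobe (a point): Middle of one lobe of the mushroom stop (the one on its x axis), half-way up the lobe, 30 mm from the stop's axis and 13.5 mm below point stop_head; moves with the head. Each lobe is 17 to 19 mm wide (widening to 26 mm where it joins the core), 14 mm high (flat top, upright flanks) and reaches out to 38 mm from the axis.
- stop_press (a joint): How far the mushroom stop is pressed in, m: 0 up, 0.010 hard down on its stop. Pressing takes about 5 N at first and 10 N at the end; the latch snaps in at about 0.009 and then holds the head at about 0.007 when it is let go. Only turning it frees it. A grip or finger force of more than 35 N on it (80 N when hard down) counts as rough.
- stop_twist (a joint): Turn of the mushroom stop about its vertical axis, rad, growing clockwise seen from above, 0 to 1.2 (hard stop). A weak spring (0.03 to 0.15 N m) turns it back to 0 when let go. Turning a latched stop by about 0.5 rad frees the latch and the head springs up while being turned.
- reset_top (a point): Centre of the flat top of the round reset button, 31 mm wide, black, on the same box as the lobed stop; its top stands 17 mm above the lid, 11 mm above its collar.
- reset_button (a joint): How far the reset button is pressed in, m: 0 out, 0.006 fully in; spring return, 2 N at first and 5 N fully in.
- start_box: Second grey control box, 92 x 92 x 60 mm, on a screwed-down steel plate (130 mm along y); origin at the centre of its underside. It carries only the smooth palm button. The two boxes may stand either way round, left or right.
- start_top (a point): Top centre of the smooth, round, domed black palm button (cycle start), 66 mm wide, 45.5 mm above the lid of its box, at the middle of it: not to be pressed.
- start_button (a joint): How far the palm button is pressed, m: 0 out, 0.008 fully in; spring return.
- block_a: Loose dark clamp block, 24 x 60 x 29 mm, in front of the stop box; origin at the centre of its underside.
- block_b: Loose dark clamp block, 24 x 59 x 27 mm, in front of the palm-button box; origin at the centre of its underside.
- block_c: Loose dark clamp block, 25 x 52 x 21 mm, behind the boxes; origin at the centre of its underside.
- casting: Loose light-metal casting, 60 x 110 x 28 mm, behind the boxes; origin at the centre of its underside.

How it is judged:
On the way, in this order (a step that is already met when the one before it is completed fails the run):
1. the lobed stop is latched: it stays down with nothing touching it (value of joint stop_press above 0.005 m and contact force between each of the fingers, the arm and stop_twist below 0.3 N), for 0.2 s.
2. the lobed stop has been twisted free and has sprung up (value of joint stop_press below 0.0015 m), for 0.1 s.
3. the reset button is pressed in (value of joint reset_button above 0.004 m), for 0.05 s.
At the end, for the whole second after the job is handed in: The lobed stop is up again (within 1.5 mm) and turned back (within 0.12 rad), the reset button and the palm button are fully out (within 1 mm), and the three clamp blocks and the casting lie within 15 mm of where they were (value of joint stop_press below 0.0015 m and value of joint stop_twist below 0.12 rad and value of joint each of reset_button, start_button below 0.001 m and distance of each of block_a, block_b, block_c, casting from where it was at the start of the episode below 0.015 m); the robot touches nothing.
It fails at once if the smooth palm button is pressed by more than 2 mm (value of joint start_button above 0.002 m).
It fails at once if a clamp block or the casting is lifted (10 mm) or pushed away (15 mm) (height (world z) of any of block_a, block_b, casting above 0.012 m or height (world z) of block_c above 0.016 m or distance of any of block_a, block_b, block_c, casting from where it was at the start of the episode above 0.015 m).
It fails at once if the lobed stop is gripped (over 35 N from the fingers while it is not hard down) or forced (over 80 N), or the reset button is forced (over 60 N) ((contact force between the fingers and stop_twist above 35 N and value of joint stop_press below 0.0085 m) or contact force between the fingers and stop_twist above 80 N or contact force between the fingers and reset_button above 60 N).
It fails at once if the stop or the reset button is worked with the arm or the gripper's body instead of the fingers (over 5 N) (contact force between the arm and stop_twist above 5 N or contact force between the arm and reset_button above 5 N).
It also fails if it takes over 48 s, if anything falls off the work surface, if the arm or the gripper's body presses on something with over 40 N, if the wrist force passes 120 N, or if a joint passes its speed limit or range.

## Working session

There is one attempt and no reset: what is moved stays moved. The work goes in short steps, each a Python script; the robot and the scene stay as the last script left them, time stands still between calls to the robot, and variables do not carry over. Pictures are saved under pics/ and viewed, about 8 in all and at most 12, crops included, and the job is handed in when it is done.

```bash
mkdir -p pics
cat > h.py <<'E'
from plant import r, gripper_to, inverse_kinematics, vision, models, telemetry
import numpy as np, cv2
def snap(c,f):
    cv2.imwrite('pics/'+f,vision.snapshot(c)[:,:,::-1])
E
python3 - <<'E'
from h import *
for c in("top","side"):
    snap(c,c+"0.png")
    k=vision.get_calibration(c);print(c,{a:np.round(b,3) for a,b in k.items()})
    for t in("stop_box","stop_head","stop_lobe","reset_top","start_box","start_top","block_a","block_c","casting"):
        print(t,[(np.round(d["at"],3).tolist(),round(d["score"],2)) for d in models.mark_of(t,c)[:3]])
print(telemetry.current_t(),telemetry.current_tool_rot(),r.nose_length)
a,b=[cv2.imread(f'pics/{c}0.png') for c in("top","side")]
E
```

```text
top {'fx': np.float64(401.002), 'fy': np.float64(401.002), 'cx': np.float64(259.757), 'cy': np.float64(192.285), 'position': array([0.577, 0.157, 0.934]), 'orientation': array([ 0.035, -0.704,  0.709, -0.008])}
stop_box [([0.547, 0.032, 0.003], 0.9)]
stop_head [([0.527, -0.006, 0.103], 0.96), ([0.556, 0.343, 0.003], 0.66)]
stop_lobe [([0.56, -0.017, 0.096], 0.92), ([0.561, 0.066, 0.08], 0.33), ([0.546, 0.032, 0.001], 0.31)]
reset_top [([0.561, 0.067, 0.081], 0.47)]
start_box [([0.557, 0.344, -0.002], 0.78)]
start_top [([0.56, 0.34, 0.102], 0.88), ([0.47, 0.052, -0.001], 0.58)]
block_a [([0.47, 0.05, -0.004], 0.76), ([0.478, 0.378, -0.002], 0.65), ([0.74, 0.219, 0.009], 0.62)]
block_c [([0.47, 0.05, -0.004], 0.76), ([0.478, 0.378, -0.002], 0.65), ([0.74, 0.219, 0.009], 0.62)]
casting [([0.8, 0.023, 0.001], 0.79)]
side {'fx': np.float64(418.431), 'fy': np.float64(418.431), 'cx': np.float64(249.606), 'cy': np.float64(194.409), 'position': array([0.649, 1.004, 0.544]), 'orientation': array([-0.01 ,  0.021,  0.857, -0.514])}
stop_box [([0.545, 0.032, 0.002], 0.67)]
stop_head [([0.532, -0.006, 0.104], 0.78), ([0.561, -0.018, 0.091], 0.43)]
stop_lobe [([0.561, -0.017, 0.09], 0.57)]
reset_top [([0.561, 0.066, 0.073], 0.41)]
start_box [([0.556, 0.341, -0.003], 0.76), ([0.799, 0.024, 0.002], 0.24)]
start_top [([0.56, 0.337, 0.11], 0.75)]
block_a [([0.481, 0.378, 0.002], 0.83), ([0.739, 0.217, -0.0], 0.76), ([0.466, 0.05, -0.003], 0.56)]
block_c [([0.481, 0.378, 0.002], 0.83), ([0.739, 0.217, -0.0], 0.76), ([0.466, 0.05, -0.003], 0.56)]
casting [([0.799, 0.025, 0.001], 0.78)]
1.0 [-3.92089742e-05  8.16774468e-01  5.76957073e-01  5.02302244e-05] 0.025
```

View pics/top0.png

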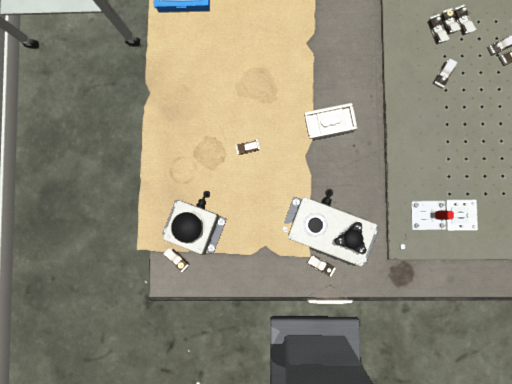

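View pics/side0.png

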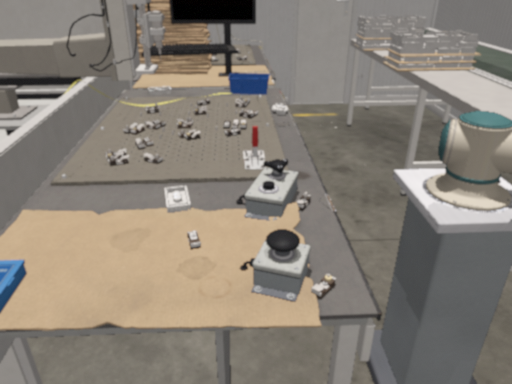

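The top view shows the lobed stop at about (352,238) and reset at (315,225) on the right box. The palm button is at (187,228) on the left box, and the blocks are clear of the work area. In the side view the stop is at (275,165) and the palm button at (283,241).

Run:
```python
from h import *
for c in("top","side"):
    for t in("stop_head","stop_lobe","reset_top"):
        L=[]
        for i in range(4):
            vision.snapshot(c); d=models.mark_of(t,c)
            if d: L.append(d[0]["at"])
        print(c,t,np.round(L,4).tolist(),np.round(np.median(L,0),4))
def q(a): return [0,np.cos(a/2),np.sin(a/2),0]
h=np.array([.529,-.006])
for deg in range(50,-60,-20):
    a=np.radians(deg);p=h+.038*np.array([np.cos(a),np.sin(a)])
    j=inverse_kinematics([*p,.1085],q(a));print(deg,None if j is None else np.round(j,2))
im=cv2.imread('pics/top0.png')[195:275,280:385]
cv2.imwrite('pics/crop0.png',cv2.resize(im,None,fx=6,fy=6,interpolation=cv2.INTER_CUBIC))
k=vision.get_calibration("top")
from scipy.spatial.transform import Rotation as R
Rm=R.from_quat(np.roll(k["orientation"],-1))
def px(P):
    v=Rm.inv().apply(np.array(P)-k["position"]);return ((v[0]/v[2]*k["fx"]+k["cx"]-280)*6,(v[1]/v[2]*k["fy"]+k["cy"]-195)*6)
print(px([.529,-.006,.1055]),px([.5605,-.0175,.092]))
```

```text
top stop_head [[0.5287, -0.0064, 0.1047], [0.528, -0.0045, 0.106], [0.5297, -0.0056, 0.1036], [0.5295, -0.0081, 0.1027]] [ 0.5291 -0.006   0.1042]
top stop_lobe [[0.5594, -0.0156, 0.0942], [0.5619, -0.0175, 0.0947], [0.5607, -0.0171, 0.0961], [0.561, -0.0184, 0.0973]] [ 0.5609 -0.0173  0.0954]
top reset_top [[0.5586, 0.0659, 0.0779], [0.5565, 0.0667, 0.0773], [0.4668, 0.0495, -0.0003], [0.557, 0.0674, 0.0792]] [0.5568 0.0663 0.0776]
side stop_head [[0.5273, -0.0046, 0.1028], [0.5334, -0.005, 0.1002], [0.5299, -0.0038, 0.0991], [0.5306, -0.0061, 0.1001]] [ 0.5302 -0.0048  0.1001]
side stop_lobe [[0.5596, -0.018, 0.0942], [0.5588, -0.0197, 0.0926], [0.5596, -0.0188, 0.0911]] [ 0.5596 -0.0188  0.0926]
side reset_top [[0.5623, 0.0664, 0.0766], [0.5602, 0.0669, 0.0763], [0.5595, 0.0647, 0.077], [0.5632, 0.0667, 0.0762]] [0.5612 0.0666 0.0764]
50 [-0.08  0.34  1.74 -0.    1.07 -0.96]
30 [-0.1   0.35  1.72 -0.    1.07 -0.62]
10 [-0.12  0.36  1.71 -0.    1.08 -0.3 ]
-10 [-0.15  0.36  1.71 -0.    1.08  0.03]
-30 [-0.17  0.35  1.72 -0.    1.07  0.36]
-50 [-0.19  0.34  1.73 -0.    1.07  0.68]
(np.float64(451.9205917966091), np.float64(271.52454055129937)) (np.float64(475.7600952736252), np.float64(177.58794012678266))
```

View pics/crop0.png

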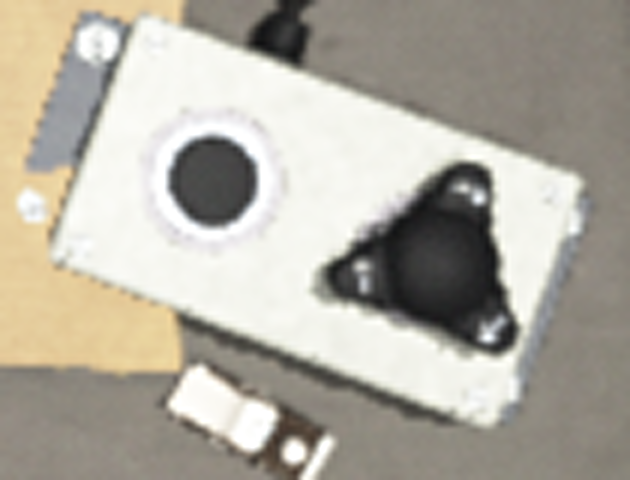

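The crop shows the three lobes at about (470,188), (365,280) and (492,330), with one lobe at about -21° in the world frame. That matches the networks. Next I press.

```bash
cat >> h.py <<'E'
H=np.array([.5295,-.0055]); LA=np.radians(-21.4); N=.025
def q(a): return [0,np.cos(a/2),np.sin(a/2),0]
def st(s): print(s,"t",round(telemetry.current_t(),2),"tip",np.round(np.array(telemetry.current_ee_pos())-[0,0,N],4),"F",np.round(telemetry.current_wrist_force(),1))
E
python3 - <<'E'
from h import *
gripper_to(0.0)
a=np.radians(38)
r.move_to([*H,.16+N],q(a)); st("above")
r.move_l([*H,.115+N],vel=.1); st("near")
g=r.move_l([*H,.088+N],vel=.02,guard=16); st(g)
r.move_l([*H,.125+N],vel=.06); r.hold(.3); st("up")
for c in("top","side"):
    vision.snapshot(c); print([np.round(d["at"],4) for d in models.mark_of("stop_head",c)[:1]+models.mark_of("stop_lobe",c)[:1]])
E
```

```text
above t 7.12 tip [ 0.5295 -0.0047  0.1601] F [-0.6 -0.1 -0.1]
near t 7.72 tip [ 0.5298 -0.0053  0.1151] F [ 0.5 -0.3  0.4]
True t 8.72 tip [ 0.5297 -0.0056  0.0957] F [-2.1 -0.   9. ]
up t 9.68 tip [ 0.5293 -0.0055  0.1247] F [-0.8  0.1  0.5]
[array([ 0.5587, -0.0151,  0.0923])]
[array([ 0.5297, -0.0018,  0.0936]), array([ 0.5579, -0.0178,  0.0834])]
```

Run:
```python
from h import *
g=r.move_l([*H,.093+N],vel=.02,guard=4); st(f"probe {g}")
z=telemetry.current_ee_pos()[2]-N
if z>.102 or not g: 
    print("not latched?"); r.move_l([*H,.13+N]); raise SystemExit
r.move_l([*H,.125+N],vel=.08)
a0=LA+np.radians(60); P=lambda a,z:[*(H+.038*np.array([np.cos(a),np.sin(a)])),z+N]
r.move_l(P(a0,.125),rot=q(a0),vel=.08)
g=r.move_l(P(a0,.083),vel=.06,guard=8); st(f"down {g}")
if g: raise SystemExit
for s in np.arange(.3,1.31,.1):
    a=a0-s; g=r.move_l(P(a,.083),rot=q(a),vel=.03,guard=20)
    F=np.array(telemetry.current_wrist_force()); 
    print(round(s,2),g,"t",round(telemetry.current_t(),2),"Frad,tan,z",np.round([F[:2]@[np.cos(a),np.sin(a)],F[:2]@[-np.sin(a),np.cos(a)],F[2]],1))
    if g: break
```

```text
probe True t 11.18 tip [ 0.5294 -0.0055  0.0983] F [-0.6  0.2  5.3]
down False t 13.15 tip [0.5595 0.0182 0.0831] F [-0.  -0.5  0.1]
0.3 False t 13.68 Frad,tan,z [ 1.4 -1.   0.3]
0.4 False t 13.95 Frad,tan,z [1.7 0.5 1. ]
0.5 False t 14.22 Frad,tan,z [1.8 0.7 2.5]
0.6 False t 14.5 Frad,tan,z [3.  0.2 2. ]
0.7 False t 14.78 Frad,tan,z [2.6 1.4 3.9]
0.8 False t 15.05 Frad,tan,z [2.9 1.1 6.6]
0.9 False t 15.32 Frad,tan,z [1.6 1.5 6.5]
1.0 False t 15.6 Frad,tan,z [2.3 1.8 7.4]
1.1 False t 15.88 Frad,tan,z [1.7 4.4 7.3]
1.2 False t 16.15 Frad,tan,z [0.9 3.7 6.5]
1.3 False t 16.43 Frad,tan,z [1.5 4.3 6.9]
```

Run:
```python
from h import *
st("now")
ims=[]
for c in("top","side"):
    im=vision.snapshot(c)[:,:,::-1]
    for t in("stop_head","stop_lobe"): print(c,t,[(np.round(d["at"],4),round(d["score"],2)) for d in models.mark_of(t,c)[:2]])
    cr=im[190:270,300:400] if c=="top" else im[130:210,225:325]
    ims.append(cv2.resize(cr,(400,320),interpolation=cv2.INTER_CUBIC))
cv2.imwrite('pics/tw.png',np.hstack(ims))
```

```text
now t 16.43 tip [ 0.5617 -0.0272  0.0841] F [3.8 2.6 6.9]
top stop_head [(array([ 0.5294, -0.006 ,  0.0972]), 0.74)]
top stop_lobe []
side stop_head [(array([ 0.5319, -0.0032,  0.0988]), 0.61)]
side stop_lobe [(array([ 0.5408, -0.0358,  0.0847]), 0.67)]
```

View pics/tw.png

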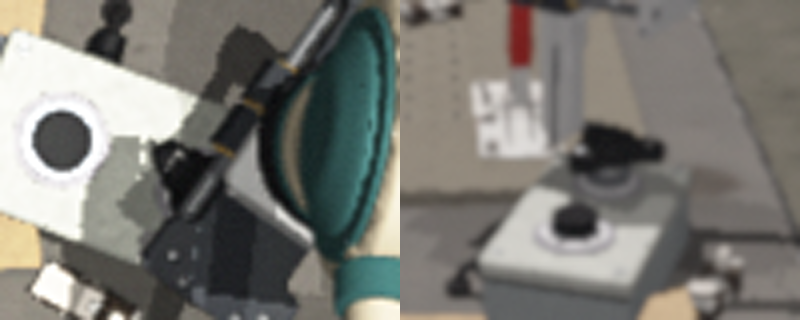

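The left crop (top view) shows the finger over the lobe area beside the core. The right crop (side view) shows the head at (615,145), turned and tilted in view. The networks put the twist at about 0.84 rad, with flank friction probably holding the head down. I'll lift along with it, then back off.

Run:
```python
from h import *
a0=LA+np.radians(60); P=lambda a,z:[*(H+.038*np.array([np.cos(a),np.sin(a)])),z+N]
a=a0-1.3
r.move_l(P(a,.090),vel=.02); st("lift")
for s in (1.2,1.0,.7,.4,0):
    a=a0-s; r.move_l(P(a,.090),rot=q(a),vel=.04); st(s)
r.move_l(P(a0,.13),vel=.08); st("up")
r.hold(.2)
for c in("top","side"):
    vision.snapshot(c)
    for t in("stop_head","stop_lobe"): print(c,t,[(np.round(d["at"],4),round(d["score"],2)) for d in models.mark_of(t,c)[:2]])
g=r.move_l([*H,.13+N],rot=q(a0),vel=.08)
g=r.move_l([*H,.096+N],vel=.02,guard=3); st(f"probe {g}")
r.move_l([*H,.13+N],vel=.08)
```

```text
lift t 17.23 tip [ 0.5611 -0.0278  0.0902] F [4.3 1.5 3.6]
1.2 t 17.48 tip [ 0.563  -0.0248  0.0902] F [4.1 1.3 4.1]
1.0 t 17.82 tip [ 0.566  -0.018   0.0901] F [5.3 0.5 3.6]
0.7 t 18.27 tip [ 0.5681 -0.0068  0.0902] F [5.5 0.3 3.2]
0.4 t 18.73 tip [0.5667 0.0046 0.0902] F [5.  1.1 3.8]
0 t 19.27 tip [0.5569 0.0179 0.0889] F [ 0.6  0.3 -0.2]
up t 19.93 tip [0.5589 0.0182 0.1299] F [-0.6  0.5  0.5]
top stop_head [(array([0.56  , 0.0656, 0.0783]), 0.5)]
top stop_lobe [(array([0.7978, 0.0191, 0.0012]), 0.48)]
side stop_head [(array([ 0.5312, -0.0038,  0.1016]), 0.49)]
side stop_lobe [(array([ 0.5622, -0.0193,  0.0893]), 0.78), (array([0.5581, 0.3403, 0.1107]), 0.16)]
probe True t 22.23 tip [ 0.5294 -0.0055  0.1047] F [-0.7  0.5  4.9]
```

Run:
```python
from h import *
B=[.5605,.0668]
r.move_l([*B,.13+N],vel=.1)
r.move_l([*B,.085+N],vel=.1)
g=r.move_l([*B,.067+N],vel=.02,guard=10); st(g); r.hold(.15)
st("held")
r.move_l([*B,.14+N],vel=.1); r.move_l([.40,.1,.25+N],vel=.2); r.hold(.3); st("away")
ims=[]
for c in("top","side"):
    im=vision.snapshot(c)[:,:,::-1]
    for t in("stop_head","stop_lobe","reset_top","casting","block_a"): print(c,t,[(np.round(d["at"],4).tolist(),round(d["score"],2)) for d in models.mark_of(t,c)[:3]])
    cr=im[170:290,275:425] if c=="top" else im[130:230,225:350]
    ims.append(cv2.resize(cr,(400,320),interpolation=cv2.INTER_CUBIC))
cv2.imwrite('pics/end.png',np.hstack(ims))
```

```text
True t 24.94 tip [0.5607 0.0668 0.0713] F [-1.2 -0.3  4.2]
held t 25.09 tip [0.5607 0.0669 0.0713] F [-0.5  0.2  4.6]
away t 27.37 tip [0.4003 0.0999 0.2494] F [ 0.  -0.1  0.4]
top stop_head [([0.5274, -0.0076, 0.1014], 0.69)]
top stop_lobe [([0.5582, -0.0166, 0.095], 0.84)]
top reset_top [([0.5584, 0.067, 0.0781], 0.55)]
top casting [([0.8006, 0.0274, 0.0005], 0.58)]
top block_a [([0.4783, 0.381, -0.0006], 0.85), ([0.7405, 0.217, 0.008], 0.62), ([0.468, 0.0511, -0.0023], 0.59)]
side stop_head [([0.5605, -0.0169, 0.0924], 0.67), ([0.5296, -0.0009, 0.102], 0.55)]
side stop_lobe [([0.5611, -0.0189, 0.0911], 0.76)]
side reset_top [([0.5586, 0.0692, 0.0752], 0.62)]
side casting [([0.7989, 0.0265, 0.0035], 0.75)]
side block_a [([0.7378, 0.2138, 0.0027], 0.63), ([0.4834, 0.3769, 0.0015], 0.59), ([0.469, 0.0524, -0.0031], 0.53)]
```

View pics/end.png

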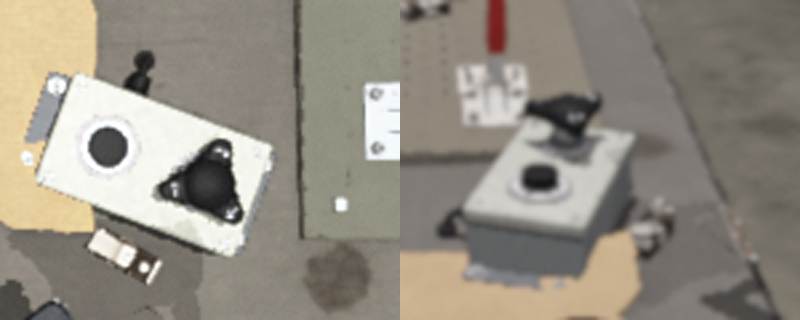

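The end crop shows the stop up with its lobes in the starting orientation (lobe at about (222,150), core at (207,182)). The reset button is out at (108,147), and the front block hasn't moved.

```bash
python3 -c "
from h import *
r.sign_off(); st('done')"
```

```text
the job is handed in; nothing more can be done
the job is handed in; nothing more can be done
```

I did the stop test in order with closed fingertips and handed it in at about 27 s of the 48 s allowed. The hand-in gave no verdict.

- **Press:** I pushed the lobed stop down about 10 mm and let go. A light touch afterwards met its top at 0.098 m, about 7 mm below the up position, so it was latched.
- **Twist:** I pushed a lobe clockwise by about 0.84 rad, estimated from the camera. Friction against the finger (up to about 7 N upward) seemed to hold the head down at first, so I lifted the finger along with it and backed off. A second touch met the top at 0.105 m, which is the up position.
- **Reset:** I pressed the button about 5.7 mm, until the 10 N force limit stopped the move. The held force was about 4.6 N, which fits fully in. Then I let go and moved clear.

**Last checks:** The stop is up with its lobes back in line, the reset button is out, and the casting and blocks are within a few mm of their starting positions. The wrist force was about 0 with the arm clear. I never went near the palm button, but I didn't measure it again at the end.

**Disagreements:**
- The top camera missed the stop head or mislabelled other things as the stop while the arm blocked its view. In those cases I relied on the touch checks and the side camera.
- In the last side picture, the best-scored match for the stop head was really the lobe; the second match was right.

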